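# Snap two sample tubes into the mixer and switch it on

## Robot

A 6-joint arm with a two-finger parallel gripper is mounted at the origin on a cart in front of the work surface, level with it; the furniture and walls round the work are solid. World frame = base frame: x ahead of the robot, y to its left, z up, the work surface at z = 0. Lengths are in m, angles in rad, forces in N, time in s.
With the tool pointing down it reaches from about 0.4 to 0.925 m from the base axis. Payload 12.5 kg.
Tool frame: the origin (TCP) lies at the very end of the fingers, on their centre line; the grasp point (between the pads) lies 19 mm behind it; z points along the fingers, y is the line along which they close (so a half turn about z gives the same grasp; the last joint's range is limited). The gripper opens to 95 mm and grips with 3 to 60 N. Pads are 20 mm wide; open, the fingers measure 119 mm over their backs; the gripper's body (75 mm by 180 mm) begins 59 mm behind the grasp point.
Start: joints at [-0.106, 0.491, 1.559, -0, 1.092, -0.106], TCP at [0.625, 0, 0.181] pointing down, gripper open.
Joint ranges: [-3.1, 3.1], [-0.84, 2.19], [0.05, 2.79], [-1.13, 4.28], [0.06, 2.93], [-2.69, 2.69]. Speed limits (rad/s): [2.22, 2.22, 2.79, 3.14, 3.14, 3.14].

## Interface

Orientations are given as a unit quaternion [w, x, y, z].
In Python, from bench import readout, vision, r gives the robot as it stands. The module is installed in compiled form; this text tells all that it offers.
- The arm moves only by the tool move_arm, never from a script. Its argument "motion" is text: rows parted by semicolons, each of 7 numbers parted by spaces: the shift along the tool's x, y, z in mm, then the turn, a rotation vector about the tool's x, y, z in rad, then the opening, from 0 (shut) to 1 (fully open). A call has 1 to 10 rows; each row shifts and turns the commanded pose from where the row before left it, along the tool's axes as they then stand; what a row does not reach is not made up. A row lasts 1/12 s, in which the tool goes at most 41.7 mm and 7.16 degrees, less where a joint would pass 70% of its speed; a pose out of reach is approached as far as the arm can. A call is refused whole if a number of a shift passes 41.7 or a number of a turn 0.125, either way. A call with a gripper value outside its range is refused whole. The fingers move at their own pace and stop on an object; "newtons" is the grip in N (left out, the last holds). Time passes only in rows, so rows that do not move let the fingers close. It gives the time, the measured TCP pose, the force, the opening and the grip force at its end, in the units of the state.
- readout.state(): the state, without advancing time (a new reading comes with each control period).
- vision.snapshot(name): name is "scene" or "side" or "wrist"; returns (picture, depth): 384x512x3 uint8, red, green, blue; 384x512 float32, m along the optical axis (not along the pixel's ray), 0 where there is no reading.
- vision.calibration(name): a dict with "K" (3x3 intrinsics, pixels), "k1" (the pictures are not rectified: a ray, as slopes to the right and down, at radius r is drawn at 1 + k1 r^2 times it, then the intrinsics apply), "rvec" (rotation vector, rad) and "tvec" (3), from world to camera coordinates, as OpenCV has them; the wrist camera has in their place "tool_from_camera" (4x4, takes a point from camera to tool coordinates, whose origin is the TCP and whose axes are the flange's). Camera axes: x right, y down, z forward; pixel columns grow to the right and rows downward; lengths in m; the calibration is good to about 2 mm. A picture is of the moment at which its call begins: read the wrist's pose just before it. calibration takes no time and is no camera call.
- r.sign_off(): hands the job in; it is judged then, once.
The state is a dict: "clock": time; "q": joint angles; "joint_velocities": joint speeds; "joint_torque": joint torques, N m; "ee_pos": TCP position; "eef_rot": TCP orientation; "wrist_force": force on the tool from outside, world axes, zero at the start; "torque": the same for the moment, N m; "grip_width": opening from 0.0 (shut) to 1.0 (fully open); "grasp_force": force on a finger pad.
Only numpy, scipy, OpenCV 4.12 (cv2) and the standard library are available. Lean on these libraries where they do the work, as an engineer would, in place of code of your own. Each camera call takes 0.05 s, during which the arm holds its last target. There are 200 camera calls.

## Task

Press the red-capped tube into the spring cradle with the red base plate and the blue-capped tube into the one with the blue base plate, each snapped fully home on its saddles and centred lengthwise so that its cap is clear of the spring fingers. Once both are in, flip the mixer's toggle switch over to the green-dot side. Leave the vials and the beaker standing where they are.

Things in the scene. Friction and masses are not known exactly. Their poses are not given: they have to be found in the camera images.
- tube_red_center (a point): centre of the loose white sample tube with red screw cap and red band: round, 130 mm long, barrel 20 mm in diameter; the cap is 25 mm in diameter and the last 19 mm of the length. Point on the axis half-way along; x runs along the tube to the cap. 24 to 40 g. It starts lying level on its grey rest, axis 36 mm above the table
- rest_red: fixed grey rest under the red-capped tube: base plate 110 x 56 mm, 5 mm thick, with two V-notched posts 8 mm thick, 36 mm either side of its centre along x. The tube lies along x; the barrel between the posts is free for a grasp across it. Origin under its centre, on the table
- cradle_red_seat (a point): seat of the cradle with red base plate: where the tube's centre lies when fully home on the two V-shaped saddles, 34 mm above the deck (74 mm above the table). x runs along the seated tube, y across, z up. Either end of the tube may point either way
- cradle_red: fixed cradle, red base plate 92 x 50 mm, top 30 mm below the seat. Two pairs of steel spring fingers, 12 mm wide, stand 32 mm either side of the seat along x (50 mm free between them); mouth 33 mm wide at 20 mm above the seat, 14 mm at 8 mm above. A tube first meets them 16 to 20 mm above the seat; snapping it in takes 8 to 12 N in all. Origin on the deck
- tube_blue_center (a point): centre of the loose white sample tube with blue screw cap and blue band: round, 130 mm long, barrel 20 mm in diameter; the cap is 25 mm in diameter and the last 19 mm of the length. Point on the axis half-way along; x runs along the tube to the cap. 24 to 40 g. It starts lying level on its grey rest, axis 36 mm above the table
- rest_blue: fixed grey rest under the blue-capped tube: base plate 110 x 56 mm, 5 mm thick, with two V-notched posts 8 mm thick, 36 mm either side of its centre along x. The tube lies along x; the barrel between the posts is free for a grasp across it. Origin under its centre, on the table
- cradle_blue_seat (a point): seat of the cradle with blue base plate: where the tube's centre lies when fully home on the two V-shaped saddles, 34 mm above the deck (74 mm above the table). x runs along the seated tube, y across, z up. Either end of the tube may point either way
- cradle_blue: fixed cradle, blue base plate 92 x 50 mm, top 30 mm below the seat. Two pairs of steel spring fingers, 12 mm wide, stand 32 mm either side of the seat along x (50 mm free between them); mouth 33 mm wide at 20 mm above the seat, 14 mm at 8 mm above. A tube first meets them 16 to 20 mm above the seat; snapping it in takes 8 to 12 N in all. Origin on the deck
- toggle_pivot (a point): pivot of the bat toggle switch on the black front strip of the mixer, 5 mm above the deck (45 mm above the table), 102 mm from the line through the two seats on the robot's side. The frame is the mixer's: x points across the deck towards the cradles, y to the mixer's left, z up
- toggle_tip (a point): tip of the steel bat of the toggle, 34 mm from the pivot, 7 to 9 mm thick near the tip. Off, it leans to the mixer's +y side (white dot), tip 11 mm from upright; on, it leans as far to the -y side (green dot)
- toggle (a joint): angle of the toggle: 0 off (leaning to the mixer's +y), 0.64 rad on (leaning to -y). It is bistable: pushed over its centre (0.32) it snaps across by itself; about 1 N at the tip
- mixer: white fixed tube mixer, 210 x 190 mm, deck 40 mm above the table, carrying the two cradles side by side, their seats 50 mm either side of its centre line and 22 mm beyond its origin in x. Origin on the table, x points away from the control strip towards the cradles, y to its left. Which cradle is left varies
- vial_a: white sample vial with blue cap, 26 mm in diameter, 60 mm high; origin at the centre of its underside, stands upright, loose; a bystander to leave standing where it is
- vial_b: white sample vial with black cap, 26 mm in diameter, 60 mm high; origin at the centre of its underside, stands upright, loose; a bystander to leave standing where it is
- vial_c: white sample vial with white cap, 25 mm in diameter, 60 mm high; origin at the centre of its underside, stands upright, loose; a bystander to leave standing where it is
- beaker_a: clear plastic beaker with a yellow band, 77 mm wide, 86 mm high; origin at the centre of its underside, stands upright, loose; a bystander to leave standing where it is
Not all that is in view belongs to the job. What is shaped like the part that bears tube_blue_center but orange is not meant.

How it is judged:
By the outcome, as a careful person would: the job done as asked, in the order asked, and still so for the second after the job is handed in, with the robot touching nothing.
It also fails if it takes over 72 s, if anything falls off the work surface, if the arm or the gripper's body presses on something with over 40 N, if the wrist force passes 120 N, or if a joint passes its speed limit or range.

## Working session

There is one attempt and no reset: what is moved stays moved. The work goes in short steps, Python scripts to look and compute and a tool call to move; the robot and the scene stay as the last step left them, time stands still between calls to the robot, and variables do not carry over. Pictures are saved under pics/ and viewed, at most 10 in all, crops included, and the job is handed in when it is done.

Besides the shell and the picture viewer there is one more tool, called as name(argument=value, ...) on one line, values as JSON. move_arm: Moves the arm, as the interface text tells. Its arguments: {"type":"object","properties":{"motion":{"type":"string"},"newtons":{"type":"number"}},"required":["motion"]}

```bash
mkdir -p pics; cat > h.py <<'E'
import numpy as np, cv2
from bench import readout, vision, r
from scipy.spatial.transform import Rotation as R
def cam(name):
    c=vision.calibration(name); st=readout.state()
    if 'rvec' in c:
        Rm=cv2.Rodrigues(np.array(c['rvec'],float))[0]; t=np.array(c['tvec'],float).ravel()
        T=np.eye(4); T[:3,:3]=Rm.T; T[:3,3]=-Rm.T@t
    else:
        q=st['eef_rot']; W=np.eye(4); W[:3,:3]=R.from_quat([q[1],q[2],q[3],q[0]]).as_matrix(); W[:3,3]=st['ee_pos']
        T=W@np.array(c['tool_from_camera'])
    return np.array(c['K'],float),float(c['k1']),T
def snap(name,save=None):
    c=cam(name); p,d=vision.snapshot(name)
    if save:
        cv2.imwrite(f'pics/{save}.png',p[...,::-1]); np.savez(f'pics/{save}.npz',p=p,d=d,K=c[0],k1=c[1],T=c[2])
    return p,d,c
def cloud(d,c):
    K,k1,T=c; h,w=d.shape
    uv=np.stack(np.meshgrid(np.arange(w),np.arange(h)),-1).reshape(-1,1,2).astype(float)
    n=cv2.undistortPoints(uv,K,np.array([k1,0,0,0,0.]))[:,0].reshape(h,w,2)
    P=np.dstack([n[...,0]*d,n[...,1]*d,d])
    return P@T[:3,:3].T+T[:3,3]
def load(s):
    z=np.load(f'pics/{s}.npz'); return z['p'],z['d'],(z['K'],float(z['k1']),z['T'])
E
python3 - <<'E'
from h import *
a=snap('scene','s0')[0]; b=snap('side','d0')[0]; c=snap('wrist','w0')[0]
top=cv2.resize(np.hstack([a,b]),(800,300))
cv2.imwrite('pics/all.png',np.vstack([top,np.hstack([cv2.resize(c,(400,300)),np.zeros((300,400,3),np.uint8)])])[...,::-1])
print(readout.state())
E
```

```text
{'clock': 0.15, 'q': array([-1.05600900e-01,  4.91386325e-01,  1.55931592e+00, -2.25004455e-05,
        1.09168729e+00, -1.05591751e-01]), 'joint_velocities': array([-0.00053213, -0.00194129,  0.00031583, -0.00101621, -0.00060083,
        0.00013639]), 'joint_torque': array([ 3.16444048e-04, -6.12899423e+01, -2.58276522e+01,  6.91918633e-02,
        4.73701756e-02, -5.07232733e-05]), 'ee_pos': array([6.24795735e-01, 3.76841426e-05, 1.80915372e-01]), 'eef_rot': array([-3.03593705e-04,  7.07106290e-01,  7.07107160e-01, -2.58239635e-04]), 'wrist_force': array([-1.25198027, -0.34711632, -0.87650047]), 'torque': array([ 0.03441234, -0.0169552 ,  0.01810364]), 'grasp_force': 0.0, 'grip_width': 1.0005505280947136}
```

View pics/s0.png

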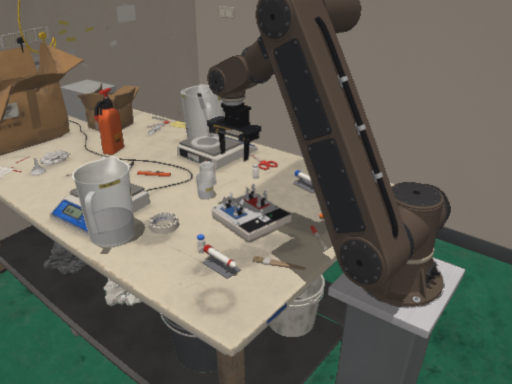

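View pics/all.png

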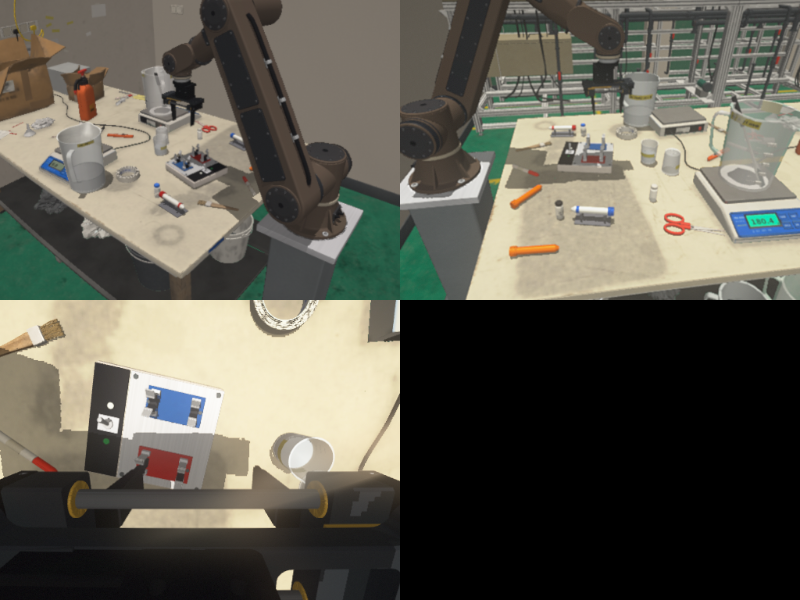

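The scene view shows the red tube at (220,257) and the blue tube at (305,180). The wrist view (half-size panel) shows the mixer with the blue cradle at (175,405), the red cradle at (165,463) and the toggle at (107,423). The orange tubes in the side view are decoys.

```bash
python3 - <<'E'
from h import *
def blobs(s,lo,hi,name,zmin,zmax):
    p,d,c=load(s); X=cloud(d,c); hsv=cv2.cvtColor(p,cv2.COLOR_RGB2HSV)
    m=cv2.inRange(hsv,lo,hi)
    if lo[0]==0: m|=cv2.inRange(hsv,(172,lo[1],lo[2]),(180,255,255))
    ok=(m>0)&(d>0)&(X[...,2]>zmin)&(X[...,2]<zmax)&(X[...,0]>.2)&(X[...,0]<1.2)&(abs(X[...,1])<.7)
    n,l,st,ce=cv2.connectedComponentsWithStats(ok.astype(np.uint8))
    for i in range(1,n):
        if st[i,4]>12:
            q=X[l==i]; print(s,name,st[i,4],ce[i].round(),'med',np.median(q,0).round(3),'min',q.min(0).round(3),'max',q.max(0).round(3))
for s in('s0','d0','w0'):
    blobs(s,(0,120,70),(6,255,255),'red',.0,.15)
    blobs(s,(100,120,60),(125,255,255),'blue',.0,.15)
    # white tube barrel via height window
    p,d,c=load(s); X=cloud(d,c)
    ok=(d>0)&(X[...,2]>.02)&(X[...,2]<.1)&(X[...,0]>.3)&(X[...,0]<1.0)&(abs(X[...,1])<.5)
    n,l,st,ce=cv2.connectedComponentsWithStats(ok.astype(np.uint8))
    for i in range(1,n):
        if st[i,4]>25:
            q=X[l==i]; print('   obj',s,st[i,4],ce[i].round(),np.median(q,0).round(3),q.min(0).round(3),q.max(0).round(3))
E
```

```text
s0 red 80 [267. 164.] med [ 0.773 -0.38   0.006] min [ 0.731 -0.421  0.001] max [ 0.809 -0.33   0.011]
s0 red 51 [253. 201.] med [ 0.577 -0.034  0.041] min [ 0.547 -0.064  0.037] max [ 0.594 -0.012  0.043]
s0 red 13 [263. 206.] med [ 0.526 -0.031  0.042] min [ 0.52  -0.052  0.038] max [ 0.532 -0.008  0.045]
s0 red 27 [313. 229.] med [ 0.334 -0.048  0.014] min [ 0.315 -0.061  0.005] max [ 0.347 -0.038  0.018]
s0 red 32 [206. 248.] med [0.507 0.275 0.046] min [0.497 0.264 0.029] max [0.516 0.281 0.051]
s0 blue 341 [ 69. 215.] med [1.035 0.431 0.034] min [0.902 0.387 0.025] max [1.118 0.457 0.059]
s0 blue 52 [230. 210.] med [0.601 0.063 0.041] min [0.572 0.037 0.038] max [0.617 0.081 0.047]
s0 blue 23 [200. 237.] med [0.547 0.259 0.058] min [0.537 0.251 0.051] max [0.555 0.264 0.061]
   obj s0 1328 [215. 162.] [ 0.901 -0.206  0.064] [ 0.754 -0.452  0.02 ] [1.   0.02 0.1 ]
   obj s0 40 [253. 147.] [ 0.896 -0.442  0.03 ] [ 0.889 -0.475  0.021] [ 0.942 -0.413  0.046]
   obj s0 58 [256. 169.] [ 0.732 -0.252  0.041] [ 0.723 -0.272  0.021] [ 0.75  -0.24   0.058]
   obj s0 103 [302. 176.] [ 0.
[... 2674 characters left out ...]
0.315 -0.067  0.004] max [ 0.356 -0.038  0.016]
w0 red 72 [238. 227.] med [ 0.605 -0.065  0.043] min [ 0.601 -0.076  0.041] max [ 0.609 -0.055  0.044]
w0 blue 1652 [224. 135.] med [0.588 0.057 0.043] min [0.549 0.027 0.04 ] max [0.636 0.087 0.045]
w0 blue 65 [254. 154.] med [0.626 0.033 0.042] min [0.623 0.023 0.041] max [0.63  0.042 0.044]
   obj w0 1371 [364.  21.] [0.759 0.19  0.023] [0.711 0.172 0.02 ] [0.81  0.216 0.026]
   obj w0 1735 [495.  26.] [0.904 0.181 0.041] [0.899 0.159 0.02 ] [0.947 0.216 0.059]
   obj w0 21879 [193. 161.] [0.55  0.025 0.039] [ 0.426 -0.089  0.03 ] [0.667 0.126 0.095]
   obj w0 3216 [390. 198.] [ 0.806 -0.022  0.053] [ 0.76  -0.059  0.02 ] [0.83  0.012 0.087]
```

View pics/d0.png

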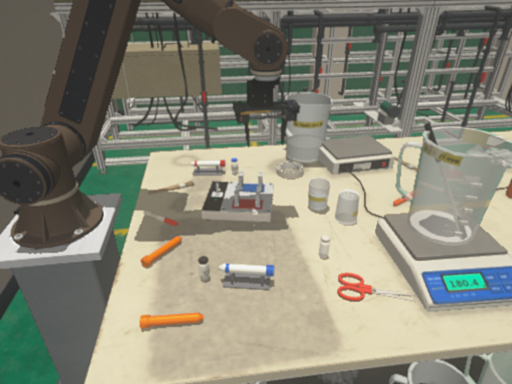

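```bash
python3 - <<'E'
from h import *
print(np.array(vision.calibration('wrist')['tool_from_camera']).round(3), cam('wrist')[0].round(0))
def line(s,cx,cy,rad=.1):
    p,d,c=load(s); X=cloud(d,c).reshape(-1,3); X=X[d.ravel()>0]
    q=X[(X[:,2]>.038)&(X[:,2]<.052)&(np.hypot(X[:,0]-cx,X[:,1]-cy)<rad)]
    for it in range(4):
        m=q.mean(0); u=np.linalg.svd(q[:,:2]-m[:2],full_matrices=False)[2][0]; u*=np.sign(u[0])
        n=(q[:,:2]-m[:2])@np.array([-u[1],u[0]]); q=q[abs(n)<.013]
    t=(q[:,:2]-m[:2])@u; c=m[:2]+u*(t.min()+t.max())/2
    print(s,len(q),'c',c.round(3),'len',round(np.ptp(t),3),'yaw',round(np.arctan2(u[1],u[0]),3))
line('s0',.453,.265);line('d0',.453,.265);line('s0',.532,-.325,.075);line('d0',.532,-.325,.075)
p,d,c=load('w0');X=cloud(d,c).reshape(-1,3)
ok=(d.ravel()>0)&(X[:,2]>.034)&(X[:,2]<.046)&(X[:,0]<.68)&(X[:,0]>.4)&(X[:,1]>-.1)&(X[:,1]<.14)
q=X[ok][:,:2].astype(np.float32); print('deck',cv2.minAreaRect(q))
E
```

```text
[[-0.001 -0.972 -0.235  0.064]
 [ 1.    -0.001 -0.     0.   ]
 [-0.    -0.235  0.972 -0.202]
 [ 0.     0.     0.     1.   ]] [[266.   0. 253.]
 [  0. 266. 193.]
 [  0.   0.   1.]]
s0 223 c [0.468 0.274] len 0.167 yaw -0.124
d0 120 c [0.47  0.262] len 0.163 yaw -0.154
s0 46 c [ 0.553 -0.32 ] len 0.086 yaw -0.26
d0 372 c [ 0.529 -0.327] len 0.128 yaw -0.232
deck ((0.5464436411857605, 0.012920141220092773), (0.18643541634082794, 0.20808127522468567), 77.3960189819336)
```

move_arm(motion="26 -17 0 0 0 0 1;26 -17 0 0 0 0 1;26 -17 0 0 0 0 1;26 -17 0 0 0 0 1;26 -17 0 0 0 0 1;26 -17 0 0 0 0 1;26 -17 0 0 0 0 1;26 -17 0 0 0 0 1;26 -17 0 0 0 0 1;26 -17 0 0 0 0 1")

```text
clock: 0.98
ee_pos: [0.4539, 0.2611, 0.1813]
eef_rot: [-0.0, 0.707, 0.707, -0.0]
wrist_force: [0.6, -0.1, 0.0]
grip_width: 0.999
grasp_force: 0.0
```

move_arm(motion="0 0 0 0 0 0.12 1;0 0 0 0 0 0.12 1;0 0 0 0 0 0.12 1;0 0 0 0 0 0.12 1;0 0 0 0 0 0.12 1;0 0 0 0 0 0.12 1;0 0 0 0 0 0.12 1;0 0 0 0 0 0.12 1;0 0 0 0 0 0.12 1;0 0 0 0 0 0.12 1")

```text
clock: 1.82
ee_pos: [0.4549, 0.26, 0.1812]
eef_rot: [0.0, 0.983, 0.181, -0.0]
wrist_force: [0.2, 0.3, 0.5]
grip_width: 1.0
grasp_force: 0.0
```

move_arm(motion="0 0 0 0 0 0.12 1;0 0 0 0 0 0.12 1;0 0 0 0 0 0.12 1;0 0 0 0 0 0 1;0 0 0 0 0 0 1")

```text
clock: 2.23
ee_pos: [0.4549, 0.26, 0.1812]
eef_rot: [0.0, 1.0, 0.007, -0.0]
wrist_force: [-0.3, -0.1, -0.2]
grip_width: 1.0
grasp_force: 0.0
```

```bash
cat >> h.py <<'E'
def tube(s,cx,cy,rad=.09,zlo=.038,zhi=.052,half=.02):
    p,d,c=load(s); X=cloud(d,c).reshape(-1,3); k=(d.ravel()>0); P=p.reshape(-1,3)[k]; X=X[k]
    o=(X[:,2]>zlo)&(X[:,2]<zhi)&(np.hypot(X[:,0]-cx,X[:,1]-cy)<rad)
    q=X[o]
    for it in range(5):
        m=q.mean(0); u=np.linalg.svd(q[:,:2]-m[:2],full_matrices=False)[2][0]; u*=np.sign(u[0])
        n=(q[:,:2]-m[:2])@np.array([-u[1],u[0]]); q=q[abs(n)<.013]
    t=(q[:,:2]-m[:2])@u; c=m[:2]+u*(t.min()+t.max())/2
    print(s,len(q),'c',c.round(4),'len',round(np.ptp(t),3),'yaw',round(np.arctan2(u[1],u[0]),3),'ztop',np.percentile(q[:,2],95).round(4))
E
python3 - <<'E'
from h import *
print(readout.state()['ee_pos'],readout.state()['eef_rot'])
snap('wrist','w1'); tube('w1',.453,.265,.075)
E
```

```text
[0.45493327 0.25997601 0.18121713] [ 6.99795870e-05  9.99973459e-01  7.28461713e-03 -1.06531785e-04]
w1 1407 c [0.4536 0.2718] len 0.13 yaw -0.109 ztop 0.0466
```

View pics/w1.png

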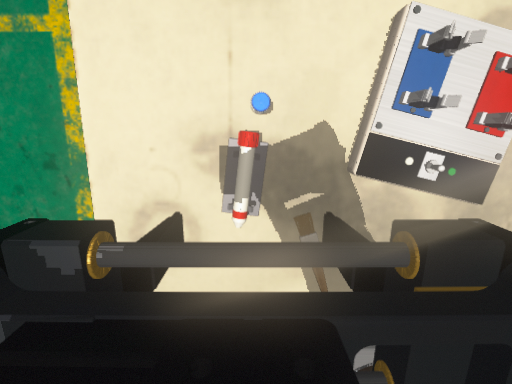

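The red tube lies at px (244,180), cap up at (248,138). Measured length is 130 mm and top height 46.6 mm, both as expected. I'll descend and grasp it.

move_arm(motion="0 0 0 0 0 0.12 0.5;-2 -12 0 0 0 0 0.5;0 0 30 0 0 0 0.5;0 0 30 0 0 0 0.5;0 0 30 0 0 0 0.5;0 0 30 0 0 0 0.5;0 0 24 0 0 0 0.5;0 0 15 0 0 0 0.5;0 0 5 0 0 0 0.5;0 0 0 0 0 0 0.5")

```text
clock: 3.12
ee_pos: [0.4539, 0.2725, 0.0163]
eef_rot: [0.0, 0.999, -0.053, -0.001]
wrist_force: [-0.5, -0.6, -0.9]
grip_width: 0.501
grasp_force: 0.0
```

move_arm(motion="0 0 0 0 0 0 0;0 0 0 0 0 0 0;0 0 0 0 0 0 0;0 0 0 0 0 0 0;0 0 0 0 0 0 0;0 0 0 0 0 0 0", newtons=40)

```text
clock: 3.62
ee_pos: [0.4545, 0.2722, 0.0178]
eef_rot: [-0.0, 0.999, -0.055, 0.0]
wrist_force: [-0.3, -0.4, 0.1]
grip_width: 0.135
grasp_force: 0.0
```

move_arm(motion="0 0 0 0 0 0 0;0 0 0 0 0 0 0;0 0 0 0 0 0 0")

```text
clock: 3.87
ee_pos: [0.4544, 0.2722, 0.0174]
eef_rot: [-0.0, 0.999, -0.055, 0.0]
wrist_force: [-0.3, -0.2, 0.7]
grip_width: 0.006
grasp_force: 0.0
```

```bash
python3 - <<'E'
from h import *
s=readout.state();print(s['grip_width'],s['grasp_force'],s['wrist_force'])
snap('wrist','w2'); a=snap('side','d2')[0]; b=snap('scene','s2')[0]
cv2.imwrite('pics/v2.png',np.hstack([cv2.resize(a[130:200,180:270],(400,311)),cv2.resize(b[210:290,160:260],(400,311))])[...,::-1])
E
```

```text
0.0057892763240938476 0.0 [-0.29475561 -0.17210011  0.65452764]
```

View pics/v2.png

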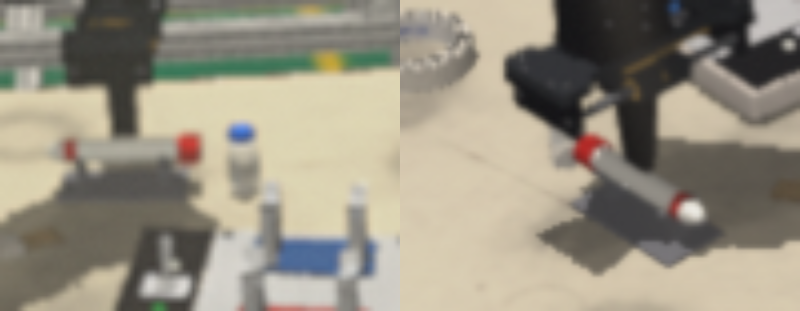

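```bash
python3 - <<'E'
from h import *
for s in('d2','s2'):
    p,d,c=load(s); X=cloud(d,c); g=p.max(2)
    for lo in (.01,.02,.03,.04,.05,.06,.07,.08):
        k=(d>0)&(g<75)&(X[...,2]>lo)&(X[...,2]<lo+.01)&(abs(X[...,0]-.454)<.06)&(abs(X[...,1]-.27)<.07)
        if k.sum()>3: print(s,lo,k.sum(),X[k].min(0).round(3),np.median(X[k],0).round(3),X[k].max(0).round(3))
    tube(s,.453,.265,.065)
tube('w2',.453,.268,.075)
E
```

```text
d2 0.05 4 [0.447 0.263 0.056] [0.453 0.266 0.059] [0.458 0.271 0.06 ]
d2 0.06 9 [0.448 0.258 0.062] [0.455 0.265 0.066] [0.459 0.269 0.07 ]
d2 0.07 9 [0.448 0.26  0.071] [0.452 0.264 0.076] [0.459 0.266 0.08 ]
d2 0.08 12 [0.445 0.259 0.08 ] [0.454 0.262 0.085] [0.46  0.266 0.09 ]
d2 111 c [0.4528 0.2659] len 0.128 yaw -0.108 ztop 0.0476
s2 0.01 19 [0.41 0.27 0.01] [0.48  0.278 0.013] [0.492 0.284 0.018]
s2 0.05 16 [0.442 0.269 0.052] [0.447 0.277 0.056] [0.464 0.279 0.059]
s2 0.06 19 [0.44  0.266 0.06 ] [0.445 0.277 0.065] [0.459 0.283 0.07 ]
s2 0.07 25 [0.442 0.268 0.07 ] [0.446 0.28  0.076] [0.463 0.285 0.08 ]
s2 0.08 22 [0.441 0.266 0.082] [0.445 0.281 0.085] [0.464 0.284 0.089]
s2 190 c [0.455  0.2768] len 0.124 yaw -0.093 ztop 0.0485
w2 2578 c [0.46   0.2711] len 0.116 yaw -0.109 ztop 0.0473
```

View pics/w2.png

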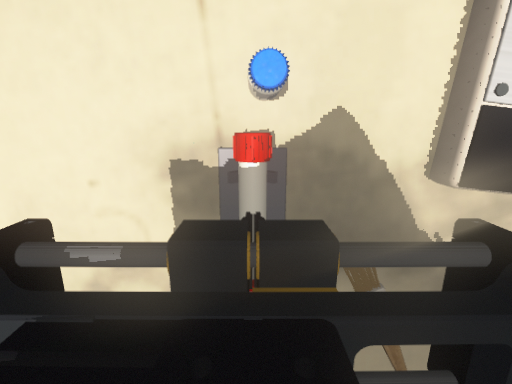

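```bash
python3 - <<'E'
from h import *
C=np.array(vision.calibration('wrist')['tool_from_camera'])
for s in('w0','w1','w2'):
    p,d,c=load(s); Q=cloud(d,(c[0],c[1],C)); k=(d>0)&(d<.30)&(Q[...,2]>-.2)&(Q[...,2]<.03)&(abs(Q[...,1])<.07)
    if s=='w2': k&=(p.max(2)<90)&(abs(Q[...,1])<.02)
    for lo in np.arange(-.08,.03,.01):
        m=k&(Q[...,2]>lo)&(Q[...,2]<lo+.01)&(Q[...,0]<.03)
        if m.sum()>3: print(s,lo.round(3),m.sum(),Q[m].min(0).round(3),Q[m].max(0).round(3))
print(readout.state()['q'].round(4))
E
```

```text
w0 -0.08 455 [-0.01  -0.056 -0.08 ] [ 0.013  0.059 -0.07 ]
w0 -0.07 367 [-0.009 -0.055 -0.07 ] [ 0.013  0.058 -0.06 ]
w0 -0.06 347 [-0.    -0.055 -0.06 ] [ 0.013  0.057 -0.05 ]
w0 -0.05 337 [-0.005 -0.053 -0.05 ] [ 0.013  0.055 -0.04 ]
w0 -0.04 257 [-0.009 -0.051 -0.04 ] [ 0.013  0.053 -0.031]
w1 -0.08 452 [-0.01  -0.056 -0.08 ] [ 0.013  0.059 -0.07 ]
w1 -0.07 360 [-0.009 -0.055 -0.07 ] [ 0.013  0.058 -0.06 ]
w1 -0.06 352 [-0.001 -0.055 -0.06 ] [ 0.013  0.057 -0.05 ]
w1 -0.05 334 [-0.006 -0.053 -0.05 ] [ 0.013  0.055 -0.04 ]
w1 -0.04 260 [-0.009 -0.051 -0.04 ] [ 0.013  0.053 -0.031]
w2 -0.08 22 [ 0.011 -0.    -0.078] [ 0.011  0.002 -0.071]
w2 -0.07 47 [ 0.01  -0.002 -0.07 ] [ 0.013  0.003 -0.06 ]
w2 -0.06 47 [ 0.011 -0.002 -0.06 ] [ 0.013  0.004 -0.05 ]
w2 -0.05 111 [-0.002 -0.006 -0.05 ] [ 0.013  0.008 -0.04 ]
w2 -0.04 39 [ 0.011 -0.003 -0.04 ] [ 0.013  0.005 -0.033]
w2 -0.03 32 [-0.052 -0.002 -0.028] [ 0.008  0.006 -0.026]
w2 -0.02 17 [ 0.029 -0.016 -0.018] [ 0.03   0.018 -0.014]
w2 0.01 134 [-0.01  -0.02   0.012] [0.002 0.02  0.015]
[ 4.1490e-01  5.8940e-01  1.9444e+00 -1.0000e-04  6.0770e-01  2.0950e+00]
```

Measured from depth, the fingertips end 31 mm short of the reported TCP, at tool z = -31 mm. They closed just above the tube, and the tube hasn't moved. I'll correct all heights by 31 mm: reopen, descend 31 mm further and grasp.

move_arm(motion="0 0 -4 0 0 0 0.5;0 0 0 0 0 0 0.5;0 0 0 0 0 0 0.5;0 0 0 0 0 0 0.5;0 0 0 0 0 0 0.5;0 0 0 0 0 0 0.5;0 0 15 0 0 0 0.5;0 0 15 0 0 0 0.5;0 0 5 0 0 0 0.5;0 0 0 0 0 0 0.5")

```text
clock: 4.85
ee_pos: [0.4537, 0.2719, -0.0147]
eef_rot: [0.001, 0.999, -0.055, -0.001]
wrist_force: [0.2, 0.4, -0.4]
grip_width: 0.498
grasp_force: 0.0
```

move_arm(motion="0 0 0 0 0 0 0;0 0 0 0 0 0 0;0 0 0 0 0 0 0;0 0 0 0 0 0 0;0 0 0 0 0 0 0;0 0 0 0 0 0 0", newtons=40)

```text
clock: 5.35
ee_pos: [0.4546, 0.2724, -0.0132]
eef_rot: [-0.0, 0.999, -0.055, 0.0]
wrist_force: [-1.4, 1.6, 2.4]
grip_width: 0.2
grasp_force: 40.0
```

Gripped at the barrel width with 40 N. Lifting now.

move_arm(motion="0 0 -20 0 0 0 0;0 0 -40 0 0 0 0;0 0 -40 0 0 0 0;0 0 -40 0 0 0 0;10 33 0 0 0 0 0;10 33 0 0 0 0 0;10 33 0 0 0 0 0;10 33 0 0 0 0 0;10 33 0 0 0 0 0;10 33 0 0 0 0 0")

```text
clock: 6.18
ee_pos: [0.4923, 0.0672, 0.1265]
eef_rot: [0.0, 0.999, -0.054, 0.0]
wrist_force: [0.5, 0.2, -0.8]
grip_width: 0.202
grasp_force: 40.0
```

move_arm(motion="10 40 0 0 0 0 0;0 0 0 0 0 0.11 0;0 0 0 0 0 0 0;0 0 0 0 0 0 0")

```text
clock: 6.52
ee_pos: [0.4978, 0.0278, 0.1264]
eef_rot: [-0.0, 0.994, -0.109, -0.0]
wrist_force: [0.2, -0.1, -0.4]
grip_width: 0.203
grasp_force: 40.0
```

```bash
python3 - <<'E'
from h import *
s=readout.state();print(s['ee_pos'].round(4),s['eef_rot'].round(4),s['grip_width'],s['grasp_force'])
snap('wrist','w3')
C=np.array(vision.calibration('wrist')['tool_from_camera'])
for s in('w0','w1','w3'):
    p,d,c=load(s); X=cloud(d,c); hsv=cv2.cvtColor(p,cv2.COLOR_RGB2HSV)
    for n,m in(('blue',cv2.inRange(hsv,(100,120,50),(125,255,255))),('red',cv2.inRange(hsv,(0,120,50),(6,255,255))|cv2.inRange(hsv,(172,120,50),(180,255,255)))):
        k=(m>0)&(d>0)&(X[...,2]>.039)&(X[...,2]<.05)&(X[...,0]>.48)&(X[...,0]<.68)&(abs(X[...,1])<.13)
        if k.sum()>50:
            q=X[k][:,:2].astype(np.float32); (cx,cy),wh,a=cv2.minAreaRect(q); print(s,n,k.sum(),round(cx,4),round(cy,4),np.round(wh,4),round(a,1))
    k=(d>0)&(X[...,2]>.034)&(X[...,2]<.046)&(X[...,0]<.69)&(X[...,0]>.4)&(X[...,1]>-.12)&(X[...,1]<.15)
    print(s,'deck',cv2.minAreaRect(X[k][:,:2].astype(np.float32)))
# held tube in tool frame
p,d,c=load('w3'); Q=cloud(d,(c[0],c[1],C)); k=(d>0)&(abs(Q[...,1])<.02)&(Q[...,2]>-.07)&(Q[...,2]<-.03)&(Q[...,0]>.015)
print('held',k.sum(),Q[k].min(0).round(4),Q[k].max(0).round(4),Q[k].mean(0).round(4))
E
```

```text
[0.4978 0.0278 0.1264] [-0.000e+00  9.941e-01 -1.089e-01 -1.000e-04] 0.2025852570312219 40.000478625297546
w0 blue 1723 0.5879 0.0546 [0.048 0.09 ] 77.3
w0 red 1573 0.5665 -0.0428 [0.0495 0.0905] 77.4
w0 deck ((0.5464436411857605, 0.012920141220092773), (0.18643541634082794, 0.20808127522468567), 77.3960189819336)
w1 blue 1958 0.5876 0.0553 [0.0498 0.0908] 77.8
w1 red 1715 0.567 -0.0397 [0.0503 0.0953] 82.2
w1 deck ((0.5469777584075928, 0.013440452516078949), (0.18838447332382202, 0.20925387740135193), 77.46440124511719)
w3 blue 2526 0.588 0.0543 [0.0486 0.0893] 77.9
w3 red 2945 0.5668 -0.0431 [0.0498 0.0906] 77.4
w3 deck ((0.5529600381851196, 0.011383235454559326), (0.18761660158634186, 0.1963878720998764), 77.396240234375)
held 3322 [ 0.015  -0.0126 -0.0632] [ 0.0639  0.0139 -0.047 ] [ 0.0421  0.0008 -0.0567]
```

View pics/w3.png

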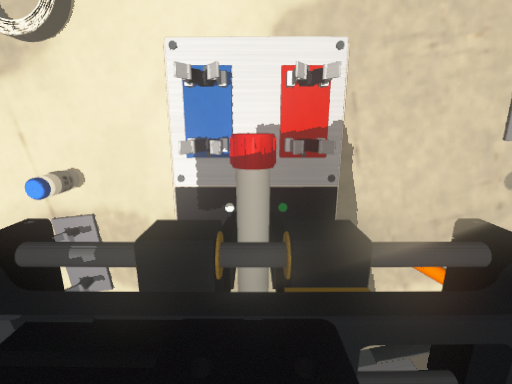

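Both plates are seen clearly, blue at px (207,110) and red at (305,110). Seats come out at red (0.567,-0.043) and blue (0.588,0.0545), 100 mm apart and yaw -0.22, which matches the given geometry. Moving over the red one.

move_arm(motion="28 18 0 0 0 0 0;28 18 0 0 0 0 0;28 18 0 0 0 0 0;0 0 0 0 0 0 0;0 0 25 0 0 0 0;0 0 25 0 0 0 0;0 0 20 0 0 0 0;0 0 5 0 0 0 0;0 0 0 0 0 0 0", newtons=60)

```text
clock: 7.32
ee_pos: [0.5675, -0.0417, 0.0503]
eef_rot: [-0.0, 0.994, -0.108, -0.001]
wrist_force: [-0.2, -0.5, 0.6]
grip_width: 0.199
grasp_force: 60.0
```

```bash
python3 - <<'E'
from h import *
s=readout.state();print(s['ee_pos'].round(4),s['eef_rot'].round(4),s['wrist_force'].round(2))
snap('side','d4')
p,d,c=snap('wrist','w4'); X=cloud(d,c)-[.5667,-.0430,0]; yaw=-.22
u=X[...,0]*np.cos(yaw)+X[...,1]*np.sin(yaw); v=-X[...,0]*np.sin(yaw)+X[...,1]*np.cos(yaw); z=X[...,2]
g=p.astype(int); white=(g.min(2)>120)
red=(g[...,0]>120)&(g[...,1]<60)&(z>.08)&(abs(v)<.03)&(u>0)&(u<.09)&(d>0)
print('cap u',u[red].min().round(4),u[red].max().round(4),'v',v[red].min().round(4),v[red].max().round(4),'z',np.percentile(z[red],98).round(4))
E
```

```text
[ 0.5675 -0.0417  0.0503] [-1.000e-04  9.942e-01 -1.079e-01 -1.300e-03] [-0.16 -0.47  0.65]
cap u 0.0466 0.0646 v -0.0125 0.0136 z 0.1126
```

Cap spans 46.6–64.6 mm along the cradle axis, so the tube is centred, and lateral error is under 1 mm. Pressing.

move_arm(motion="0 0 4 0 0 0 0;0 0 4 0 0 0 0;0 0 4 0 0 0 0;0 0 4 0 0 0 0;0 0 4 0 0 0 0;0 0 3 0 0 0 0;0 0 2 0 0 0 0;0 0 0 0 0 0 0")

```text
clock: 8.08
ee_pos: [0.5679, -0.0429, 0.0256]
eef_rot: [-0.0, 0.994, -0.109, -0.001]
wrist_force: [1.3, 0.1, -6.1]
grip_width: 0.2
grasp_force: 60.0
```

move_arm(motion="0 0 1 0 0 0 0;0 0 1 0 0 0 0;0 0 0 0 0 0 0")

```text
clock: 8.33
ee_pos: [0.5683, -0.0424, 0.0247]
eef_rot: [-0.0, 0.994, -0.109, 0.0]
wrist_force: [0.2, 6.3, 2.9]
grip_width: 0.195
grasp_force: 60.0
```

move_arm(motion="0 0 1 0 0 0 0;0 0 1 0 0 0 0;0 0 0 0 0 0 0")

```text
clock: 8.58
ee_pos: [0.5685, -0.0425, 0.0245]
eef_rot: [-0.0, 0.994, -0.109, 0.001]
wrist_force: [-6.1, 6.9, 23.0]
grip_width: 0.201
grasp_force: 60.0
```

```bash
cat >> h.py <<'E'
def capchk(seat,col,s):
    p,d,c=snap('wrist',s); X=cloud(d,c)-[seat[0],seat[1],0]; yaw=-.22
    u=X[...,0]*np.cos(yaw)+X[...,1]*np.sin(yaw); v=-X[...,0]*np.sin(yaw)+X[...,1]*np.cos(yaw); z=X[...,2]
    hsv=cv2.cvtColor(p,cv2.COLOR_RGB2HSV); h=hsv[...,0].astype(int)
    hh=((h<7)|(h>172)) if col=='red' else ((h>98)&(h<125))
    m=hh&(hsv[...,1]>120)&(z>.062)&(abs(v)<.03)&(u>0.035)&(u<.09)&(d>0)
    print(col,'n',m.sum(),'cap u',u[m].min().round(4),u[m].max().round(4),'v',v[m].min().round(4),v[m].max().round(4),'ztop',np.percentile(z[m],98).round(4),'want .0865')
    b=(p.min(2)>110)&(hsv[...,1]<40)&(z>.075)&(abs(v)<.006)&(abs(u)<.046)&(d>0)
    for lo in(-.045,-.02,0.0,.02,.038):
        k=b&(u>lo)&(u<lo+.008)
        if k.sum()>3: print('  barrel u',lo,'ztop',np.percentile(z[k],[50,90]).round(4))
E
python3 - <<'E'
from h import *
s=readout.state();print(s['ee_pos'].round(4),s['wrist_force'].round(2))
capchk((.5667,-.0430),'red','w5')
E
```

```text
[ 0.5685 -0.0425  0.0245] [-6.12  6.91 22.99]
red n 1575 cap u 0.036 0.0649 v -0.0179 0.0134 ztop 0.0861 want .0865
  barrel u -0.02 ztop [0.0818 0.0827]
  barrel u 0.0 ztop [0.0816 0.0826]
  barrel u 0.02 ztop [0.0817 0.0828]
  barrel u 0.038 ztop [0.0816 0.0827]
```

Force rose to 23 N against the stop, and the cap top is at 86.1 mm against 86.5 mm expected, so it is seated. Releasing, then heading for the blue tube.

move_arm(motion="0 0 -2 0 0 0 0.45;0 0 0 0 0 0 0.45;0 0 0 0 0 0 0.45;0 0 0 0 0 0 0.45;0 0 0 0 0 0 0.45;0 0 -35 0 0 0 0.45;0 0 -40 0 0 0 0.45;0 0 -40 0 0 0 0.45;0 0 -40 0 0 0 0.45;3 40 0 0 0 0 0.45")

```text
clock: 9.47
ee_pos: [0.5658, -0.0796, 0.1867]
eef_rot: [0.0, 0.994, -0.107, 0.005]
wrist_force: [1.2, -0.3, 0.1]
grip_width: 0.45
grasp_force: 0.0
```

move_arm(motion="3 40 0 0 0 0 0.5;3 40 0 0 0 0 0.5;4 40 0 0 0 0 0.5;4 40 0 0 0 0 0.5;4 40 0 0 0 0 0.5;4 40 0 0 0 0 0.5;0 5 0 0 0 0 0.5;0 0 0 0 0 0 0.5")

```text
clock: 10.13
ee_pos: [0.5298, -0.3289, 0.1786]
eef_rot: [-0.0, 0.994, -0.111, -0.0]
wrist_force: [-0.5, 1.1, 0.1]
grip_width: 0.501
grasp_force: 0.0
```

```bash
python3 - <<'E'
from h import *
s=readout.state();print(s['ee_pos'].round(4),s['eef_rot'].round(4),s['q'].round(2))
snap('wrist','w6'); tube('w6',.531,-.327,.075)
p,d,c=load('w6'); cv2.imwrite('pics/w6c.png',cv2.resize(p[60:260,150:400],(750,600))[...,::-1])
E
```

```text
[ 0.5298 -0.3289  0.1786] [-1.000e-04  9.938e-01 -1.111e-01 -3.000e-04] [-0.66  0.49  1.57 -0.    1.09  1.13]
w6 1415 c [ 0.5303 -0.3232] len 0.128 yaw -0.228 ztop 0.0468
```

View pics/w6c.png

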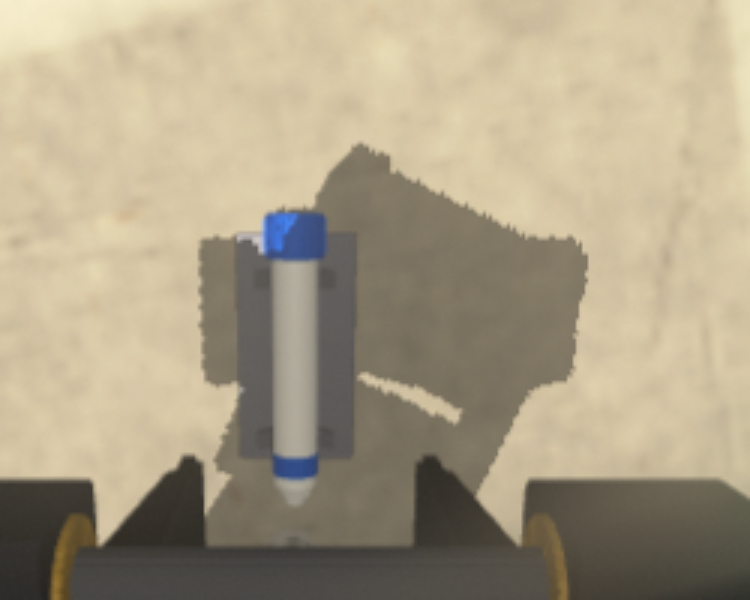

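The crop shows the white tube with a blue cap at (295,235) and a blue band at (295,465) on its grey rest. The orange pieces aren't in this view, so this is the one meant. Grasping.

move_arm(motion="-1 -6 0 0 0 0 0.5;0 0 35 0 0 0 0.5;0 0 40 0 0 0 0.5;0 0 40 0 0 0 0.5;0 0 40 0 0 0 0.5;0 0 22 0 0 0 0.5;0 0 12 0 0 0 0.5;0 0 4 0 0 0 0.5;0 0 0 0 0 0 0.5")

```text
clock: 10.93
ee_pos: [0.5315, -0.3196, -0.0135]
eef_rot: [-0.0, 0.994, -0.109, -0.0]
wrist_force: [0.1, 0.1, 0.7]
grip_width: 0.5
grasp_force: 0.0
```

move_arm(motion="0 0 0 0 0 0 0;0 0 0 0 0 0 0;0 0 0 0 0 0 0;0 0 0 0 0 0 0;0 0 0 0 0 0 0;0 0 0 0 0 0 0", newtons=60)

```text
clock: 11.43
ee_pos: [0.5314, -0.3224, -0.0124]
eef_rot: [0.001, 0.994, -0.109, 0.001]
wrist_force: [-3.5, -7.4, 6.8]
grip_width: 0.195
grasp_force: 60.0
```

move_arm(motion="0 0 -20 0 0 0 0;0 0 -40 0 0 0 0;0 0 -40 0 0 0 0;0 0 -40 0 0 0 0;-3 -40 0 0 0 0 0;-3 -40 0 0 0 0 0;-3 -40 0 0 0 0 0;-3 -40 0 0 0 0 0;-3 -40 0 0 0 0 0;-3 -40 0 0 0 0 0")

```text
clock: 12.27
ee_pos: [0.5655, -0.0807, 0.1269]
eef_rot: [0.0, 0.994, -0.11, 0.0]
wrist_force: [0.8, 0.5, -0.3]
grip_width: 0.201
grasp_force: 60.0
```

move_arm(motion="-3 -40 0 0 0 0 0;-3 -40 0 0 0 0 0;-2 -40 0 0 0 0 0;0 -20 0 0 0 0 0;0 0 0 0 0 0 0;0 0 0 0 0 0 0")

```text
clock: 12.77
ee_pos: [0.5882, 0.0568, 0.1265]
eef_rot: [0.0, 0.994, -0.108, 0.0]
wrist_force: [-1.3, -0.2, -1.2]
grip_width: 0.198
grasp_force: 60.0
```

```bash
python3 - <<'E'
from h import *
s=readout.state();print(s['ee_pos'].round(4),s['eef_rot'].round(4),s['grasp_force'])
capchk((.588,.0545),'blue','w7'); capchk((.5667,-.043),'red','w7')
E
```

```text
[0.5882 0.0568 0.1265] [ 1.000e-04  9.941e-01 -1.083e-01  2.000e-04] 60.00041306018829
blue n 1415 cap u 0.0451 0.063 v -0.0115 0.0147 ztop 0.1873 want .0865
  barrel u -0.02 ztop [0.1831 0.184 ]
  barrel u 0.0 ztop [0.1829 0.1839]
  barrel u 0.02 ztop [0.1829 0.184 ]
  barrel u 0.038 ztop [0.1831 0.184 ]
red n 598 cap u 0.0466 0.0645 v -0.0119 0.0136 ztop 0.0864 want .0865
  barrel u -0.02 ztop [0.082  0.0832]
  barrel u 0.0 ztop [0.0819 0.0828]
  barrel u 0.02 ztop [0.0818 0.0827]
  barrel u 0.038 ztop [0.0821 0.0832]
```

Red stays seated. The blue tube needs +1.5 mm along the axis and +1.5 mm in tool y. Correcting and pressing.

move_arm(motion="1.5 1.5 0 0 0 0 0;0 0 25 0 0 0 0;0 0 30 0 0 0 0;0 0 20 0 0 0 0;0 0 0 0 0 0 0;0 0 4 0 0 0 0;0 0 4 0 0 0 0;0 0 4 0 0 0 0;0 0 4 0 0 0 0;0 0 4 0 0 0 0")

```text
clock: 13.7
ee_pos: [0.5908, 0.0542, 0.0331]
eef_rot: [-0.0, 0.994, -0.109, 0.002]
wrist_force: [1.4, 1.4, 2.9]
grip_width: 0.202
grasp_force: 60.0
```

move_arm(motion="0 0 3 0 0 0 0;0 0 2 0 0 0 0;0 0 1 0 0 0 0;0 0 1 0 0 0 0;0 0 1 0 0 0 0;0 0 0 0 0 0 0")

```text
clock: 14.2
ee_pos: [0.5902, 0.0552, 0.0252]
eef_rot: [-0.001, 0.994, -0.109, 0.001]
wrist_force: [-1.9, 8.4, 16.3]
grip_width: 0.197
grasp_force: 60.0
```

```bash
python3 - <<'E'
from h import *
s=readout.state();print(s['ee_pos'].round(4),s['wrist_force'].round(2))
capchk((.588,.0545),'blue','w8')
E
```

```text
[0.5902 0.0552 0.0252] [-1.89  8.35 16.26]
blue n 1332 cap u 0.0471 0.0652 v -0.0129 0.0129 ztop 0.086 want .0865
  barrel u -0.02 ztop [0.0818 0.0827]
  barrel u 0.0 ztop [0.0816 0.0827]
  barrel u 0.02 ztop [0.0817 0.0827]
  barrel u 0.038 ztop [0.0818 0.0827]
```

Blue is seated (cap 47–65 mm, height right). Releasing and locating the toggle.

move_arm(motion="0 0 -1.5 0 0 0 0.45;0 0 0 0 0 0 0.45;0 0 0 0 0 0 0.45;0 0 0 0 0 0 0.45;0 0 0 0 0 0 0.45;0 0 -35 0 0 0 0.45;0 0 -40 0 0 0 0.45;0 0 -40 0 0 0 0;-40 0 0 0 0 0 0;-40 0 0 0 0 0 0")

```text
clock: 15.08
ee_pos: [0.5123, 0.0713, 0.1416]
eef_rot: [-0.0, 0.994, -0.11, 0.002]
wrist_force: [-0.5, 0.4, -1.0]
grip_width: 0.299
grasp_force: 0.0
```

move_arm(motion="-40 0 0 0 0 0 0;-20 0 0 0 0 0 0;0 0 0 0 0 0 0;0 0 0 0 0 0 0;0 0 0 0 0 0 0")

```text
clock: 15.5
ee_pos: [0.4537, 0.0845, 0.14]
eef_rot: [-0.0, 0.994, -0.109, 0.001]
wrist_force: [1.2, 0.2, 1.5]
grip_width: 0.005
grasp_force: 0.0
```

```bash
cat >> h.py <<'E'
def tog(s):
    p,d,c=load(s); X=cloud(d,c)-[.4778,.0280,0]; yaw=-.22
    u=X[...,0]*np.cos(yaw)+X[...,1]*np.sin(yaw); v=-X[...,0]*np.sin(yaw)+X[...,1]*np.cos(yaw); z=X[...,2]
    k=(d>0)&(z>.065)&(z<.085)&(abs(u)<.025)&(abs(v)<.03)
    if k.sum(): print(s,'bat',k.sum(),'u',u[k].min().round(4),u[k].max().round(4),'v',v[k].min().round(4),v[k].max().round(4),'z',z[k].max().round(4))
E
python3 - <<'E'
from h import *
s=readout.state();print(s['ee_pos'].round(4),s['eef_rot'].round(4),s['grip_width'])
for n in('w0','w1'): tog(n)
capchk((.588,.0545),'blue','w9'); capchk((.5667,-.043),'red','w9')
d=np.array(s['ee_pos'])[:2]-[.4778,.028]; print('tcp rel pivot u,v',d@[.976,-.218],d@[.218,.976])
p,d,c=load('w9'); C=np.array(vision.calibration('wrist')['tool_from_camera'])
Q=cloud(d,(c[0],c[1],C)); m=(d>0)&(abs(Q[...,1])<.03)&(Q[...,2]<-.03)&(Q[...,2]>-.05)&(abs(Q[...,0])<.03)
print('fingers',m.sum(),Q[m].min(0).round(4),Q[m].max(0).round(4))
E
```

```text
[0.4537 0.0845 0.14  ] [-0.000e+00  9.940e-01 -1.094e-01  5.000e-04] 0.00540487660564609
w0 bat 63 u -0.0029 0.0045 v 0.0028 0.013 z 0.0773
w1 bat 59 u -0.0047 0.003 v 0.0067 0.0132 z 0.0777Traceback (most recent call last):
  File "<stdin>", line 4, in <module>
  File "h.py", line 41, in capchk
    print(col,'n',m.sum(),'cap u',u[m].min().round(4),u[m].max().round(4),'v',v[m].min().round(4),v[m].max().round(4),'ztop',np.percentile(z[m],98).round(4),'want .0865')
                                  ~~~~~~~~^^
    return umr_minimum(a, axis, None, out, keepdims, initial, where)
ValueError: zero-size array to reduction operation minimum which has no identity
```

```bash
python3 - <<'E'
from h import *
a=load('w9')[0]; b=snap('side','d9')[0]
cv2.imwrite('pics/v9.png',np.hstack([cv2.resize(a,(400,300)),cv2.resize(b[130:280,150:350],(400,300))])[...,::-1])
s=readout.state(); d=np.array(s['ee_pos'])[:2]-[.4778,.028]; print('tcp rel pivot u,v',d@[.976,-.218],d@[.218,.976])
E
```

```text
tcp rel pivot u,v -0.0357987677943534 0.049798751665711696
```

View pics/v9.png

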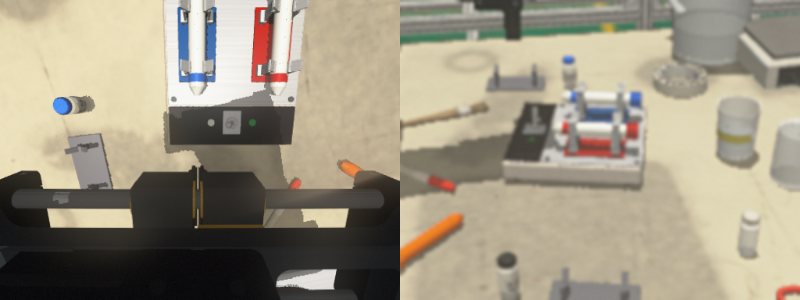

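The image shows both tubes snapped in, blue at (203,45) and red at (280,45). Their caps were just out of view. The toggle is at (231,122), leaning to the white dot. I'll bring the closed fingers down on its +y side and push across.

move_arm(motion="36 18 0 0 0 0 0;0 0 0 0 0 0 0;0 0 30 0 0 0 0;0 0 30 0 0 0 0;0 0 30 0 0 0 0;0 0 15 0 0 0 0;0 0 0 0 0 0 0")

```text
clock: 16.18
ee_pos: [0.483, 0.0589, 0.0317]
eef_rot: [0.0, 0.994, -0.11, -0.003]
wrist_force: [0.4, 0.9, -0.8]
grip_width: 0.001
grasp_force: 0.0
```

move_arm(motion="0 5 0 0 0 0 0;0 5 0 0 0 0 0;0 5 0 0 0 0 0;0 5 0 0 0 0 0;0 5 0 0 0 0 0;0 4 0 0 0 0 0;0 0 0 0 0 0 0")

```text
clock: 16.77
ee_pos: [0.4776, 0.0302, 0.0352]
eef_rot: [0.0, 0.994, -0.11, 0.0]
wrist_force: [-0.1, -0.9, -0.3]
grip_width: 0.005
grasp_force: 0.0
```

Retreat back to +y, up and away, then check.

move_arm(motion="0 -12 0 0 0 0 0;0 -12 0 0 0 0 0;0 0 -40 0 0 0 0;0 0 -40 0 0 0 0;0 0 -40 0 0 0 0;-20 -20 -20 0 0 0 0;0 0 0 0 0 0 0;0 0 0 0 0 0 0")

```text
clock: 17.43
ee_pos: [0.4677, 0.0799, 0.1758]
eef_rot: [-0.0, 0.994, -0.108, 0.001]
wrist_force: [-0.4, 0.6, -0.6]
grip_width: 0.006
grasp_force: 0.0
```

```bash
python3 - <<'E'
from h import *
print(readout.state()['ee_pos'].round(3))
snap('wrist','w10'); tog('w10'); snap('side','d10'); tog('d10'); snap('scene','s10'); tog('s10')
for n in('red','blue'):
    try: capchk({'red':(.5667,-.043),'blue':(.588,.0545)}[n],n,'w11')
    except ValueError as e: print(n,'cap out of view')
a=load('w10')[0]; b=load('d10')[0]
cv2.imwrite('pics/v10.png',np.hstack([cv2.resize(a,(400,300)),cv2.resize(b[130:310,140:380],(400,300))])[...,::-1])
E
```

```text
[0.468 0.08  0.176]
w10 bat 63 u -0.0036 0.0045 v -0.0127 -0.0034 z 0.0771
d10 bat 10 u -0.0052 0.0023 v -0.0149 -0.0063 z 0.0778
s10 bat 9 u -0.0073 0.006 v -0.0143 -0.0021 z 0.0744
red n 567 cap u 0.046 0.0647 v -0.0122 0.0133 ztop 0.0862 want .0865
  barrel u -0.045 ztop [0.0818 0.0829]
  barrel u -0.02 ztop [0.082  0.0831]
  barrel u 0.0 ztop [0.0821 0.0831]
  barrel u 0.02 ztop [0.0819 0.0828]
  barrel u 0.038 ztop [0.0819 0.0834]
blue n 544 cap u 0.0457 0.0652 v -0.0126 0.0128 ztop 0.0862 want .0865
  barrel u -0.045 ztop [0.0821 0.083 ]
  barrel u -0.02 ztop [0.0821 0.0833]
  barrel u 0.0 ztop [0.0821 0.0832]
  barrel u 0.02 ztop [0.082 0.083]
  barrel u 0.038 ztop [0.0821 0.0836]
```

View pics/v10.png

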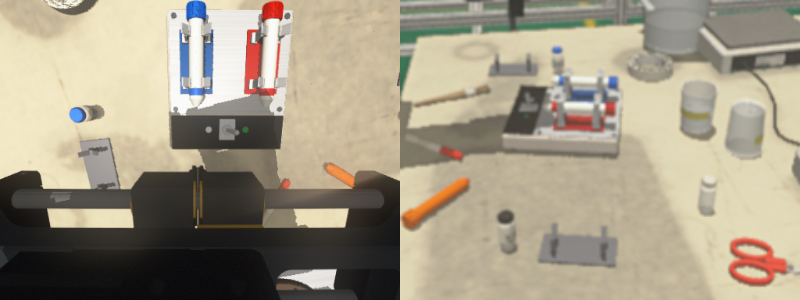

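The toggle now leans to the green dot (231,130). Both tubes are home and centred, and the vials and beakers are still standing. Handing in.

```bash
python3 -c "
from h import *
print(r.sign_off())"
```

```text
the job is handed in; nothing more can be done
None
```

The job is handed in: both tubes are snapped home and centred in their matching cradles, the toggle is on the green-dot side, and the vials and beaker are still standing; the gripper's fingertips end 31 mm short of the reported TCP, so I corrected the heights for that.

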